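# Close the gasketed enclosure: wing screws evenly, in cross order

### The job

Tighten down the cover of the grey enclosure evenly with its four wing screws. First give each screw about a sixth of a turn (60 degrees) clockwise, going from one corner to the diagonally opposite one and then the other two; then go round again, one opposite pair after the other, turning each screw until it stops, fully tight. Do not touch the antenna on the cover, leave everything else on the bench where it is, and let go at the end.

Things in the scene. Friction and masses are not known exactly. Their poses are not given: they have to be found in the camera images.
- cover_centre (a point): Centre of the cover's flat top, 74 mm above the bench. The cover (142 x 172 mm, black gasket under its edge) closes a grey die-cast electronics enclosure. z up, x to the enclosure's finned far side, y to its left end; yaw within 25 degrees of the robot's.
- enclosure: The enclosure, clamped on a fixture plate and immovable; origin on the bench under cover_centre, same axes. Plate 165 (x) x 300 (y) mm; the two toggle clamps beyond its y ends reach y = +-191 mm and 52 mm height; cable glands stick out to x = -92 mm, below 50 mm. Nothing on the cover but four wing screws and an antenna.
- wings_a (a point): Wing screw a: near left corner (-52, 68 mm in x, y from cover_centre), opposite to screw c. Point on its axis at the middle of the wings, 22 mm above the cover; z up, x along the wings, turning with the screw, any direction at first. Wings: two flat discs 19 mm in diameter, 9 mm thick, 47 mm over both, 9 mm apart, 12.5 to 31.5 mm above the cover; hub under them up to 13.5 mm.
- wings_b (a point): Wing screw b: far left corner (52, 68 mm in x, y from cover_centre), opposite to screw d. Point on its axis at the middle of the wings, 22 mm above the cover; z up, x along the wings, turning with the screw, any direction at first. Wings: two flat discs 19 mm in diameter, 9 mm thick, 47 mm over both, 9 mm apart, 12.5 to 31.5 mm above the cover; hub under them up to 13.5 mm.
- wings_c (a point): Wing screw c: far right corner (52, -68 mm in x, y from cover_centre), opposite to screw a. Point on its axis at the middle of the wings, 22 mm above the cover; z up, x along the wings, turning with the screw, any direction at first. Wings: two flat discs 19 mm in diameter, 9 mm thick, 47 mm over both, 9 mm apart, 12.5 to 31.5 mm above the cover; hub under them up to 13.5 mm.
- wings_d (a point): Wing screw d: near right corner (-52, -68 mm in x, y from cover_centre), opposite to screw b. Point on its axis at the middle of the wings, 22 mm above the cover; z up, x along the wings, turning with the screw, any direction at first. Wings: two flat discs 19 mm in diameter, 9 mm thick, 47 mm over both, 9 mm apart, 12.5 to 31.5 mm above the cover; hub under them up to 13.5 mm.
- screw_a (a joint): Turn of wing screw a, rad, growing clockwise seen from above (tightening). 0 to 0.3 at the start, finger-loose; 2.3 is a hard stop, fully tight. Takes 0.16 N m at 0, rising evenly to 0.26 N m at 2.3 (gasket), stays where left, keeps its height. Turn it by gripping the wings, straddling them with part-closed fingers, or pushing one wing.
- screw_b (a joint): Turn of wing screw b, rad, growing clockwise seen from above (tightening). 0 to 0.3 at the start, finger-loose; 2.3 is a hard stop, fully tight. Takes 0.16 N m at 0, rising evenly to 0.26 N m at 2.3 (gasket), stays where left, keeps its height. Turn it by gripping the wings, straddling them with part-closed fingers, or pushing one wing.
- screw_c (a joint): Turn of wing screw c, rad, growing clockwise seen from above (tightening). 0 to 0.3 at the start, finger-loose; 2.3 is a hard stop, fully tight. Takes 0.16 N m at 0, rising evenly to 0.26 N m at 2.3 (gasket), stays where left, keeps its height. Turn it by gripping the wings, straddling them with part-closed fingers, or pushing one wing.
- screw_d (a joint): Turn of wing screw d, rad, growing clockwise seen from above (tightening). 0 to 0.3 at the start, finger-loose; 2.3 is a hard stop, fully tight. Takes 0.16 N m at 0, rising evenly to 0.26 N m at 2.3 (gasket), stays where left, keeps its height. Turn it by gripping the wings, straddling them with part-closed fingers, or pushing one wing.
- antenna: Stub antenna standing upright on the cover, within 5 mm (x) and 15 mm (y) of the cover's centre; a fixed, fragile black rod 12 mm thick on an 18 mm brass nut, 70 mm tall. Origin: centre of its foot, on the cover. Must not be touched.
- bottle: Bystander, to be left where it is: white dropper bottle with a red cap, 38 mm across, 105 mm tall, standing by the far side of the enclosure; origin at the underside.
- spool: Bystander, to be left where it is: solder spool standing on end, 54 mm across, 50 mm tall, by the far side of the enclosure; origin at the underside.
- tape: Bystander, to be left where it is: roll of green tape lying flat, 68 mm across, 19 mm high, in front of the enclosure; origin at the underside.
- cutters: Bystander, to be left where it is: small side cutters lying flat, about 120 mm long, 14 mm high, in front of the enclosure; origin near the pivot.
- meter: Bystander, to be left where it is: grey multimeter lying on its back, 160 x 78 mm, 42 mm high, to the left; origin at the underside.
- screwdriver: Bystander, to be left where it is: screwdriver lying flat, 170 mm long, to the right; origin midway, at its underside.
- jar: Bystander, to be left where it is: white jar, 72 mm across, 85 mm tall, to the right; origin at the underside.

How it is judged:
By the outcome, as a careful person would: the job done as asked, in the order asked, and still so for the second after the job is handed in, with the robot touching nothing.
It also fails if it takes over 72 s, if anything falls off the work surface, if the arm or the gripper's body presses on something with over 40 N, if the wrist force passes 120 N, or if a joint passes its speed limit or range.

### The arm

A 6-joint arm with a two-finger parallel gripper is mounted at the origin on the work surface. World frame = base frame: x ahead of the robot, y to its left, z up, the work surface at z = 0. Lengths are in m, angles in degrees, forces in N, time in s.
With the tool pointing down it reaches from about 0.35 to 0.875 m from the base axis. Payload 4.2 kg.
Tool frame: the origin (TCP) lies where the fingers leave the gripper's body, on its centre line; the fingertips stand 70 mm ahead of it and the grasp point (between the pads) lies 51 mm ahead of it; z points along the fingers, y is the direction in which the jaws open and shut (so a half turn about z gives the same grasp; the last joint's range is limited). The gripper opens to 87 mm and grips with 3 to 60 N. Pads are 19 mm wide; open, the fingers measure 117 mm over their backs; the gripper's body (75 mm by 190 mm) begins 51 mm behind the grasp point.
Start: joints at [-52.506, 22.042, 0.453, 0, -68.411, -14.817], TCP at [0.241, -0.577, 0.292] pointing down, gripper open.
Joint ranges: [-179.83, 179.83], [-69.29, 118.12], [-61.27, 80.66], [-181.25, 117.63], [-171.15, -9.14], [-177.46, 177.46]. Speed limits (degrees/s): [159.86, 159.86, 180, 180, 180, 180].

### API

Orientations are given as a 3x3 rotation matrix whose columns are the frame's x, y, z axes.
In Python, from station import sense, capture, camera_model, finish_job gives the robot as it stands.
- The arm moves only by the shell command python3 -m inch 'ROWS'. ROWS is JSON, a list of rows, each an object with "hand": the closure, from 0 (fully open) to 1 (shut); "slide": the shift along the world's x, y, z in cm, a list of three; "yaw": the turn about the world's z in rad. A call has 1 to 10 rows; each row is the pose to reach, as a shift and turn from the pose commanded when the call began; what a row does not reach only later rows make up. A row lasts 1/8 s, in which the tool goes at most 62.5 mm and 10.7 degrees, less where a joint would pass 70% of its speed; a pose out of reach is approached as far as the arm can. A call with a gripper value outside its range is refused whole. The fingers move at their own pace and stop on an object; the grip force is fixed at half the most. Time passes only in rows, so rows that repeat a pose let the fingers close. It gives the time, the measured TCP pose, the force and the opening at its end, in the units of the state.
- sense(): the state, without advancing time (a new reading comes with each control period).
- capture(name): name is "scene" or "top" or "wrist"; returns the picture (480x640x3 uint8, blue, green, red); there is no depth.
- camera_model(name): a dict with "mtx" (3x3 intrinsics, pixels), "xyz" and "orientation" of the camera in the world; the wrist camera has in their place "tool_from_camera" (4x4, takes a point from camera to tool coordinates, whose origin is the TCP and whose axes are the flange's). Camera axes: x right, y up, looking along -z (the intrinsics and any distortion apply to the point x, -y, -z); pixel columns grow to the right and rows downward; lengths in m; the calibration is good to about 2 mm. A picture is of the moment at which its call begins: read the wrist's pose just before it. camera_model takes no time and is no camera call.
- finish_job(): hands the job in, once; it reports no verdict.
The state is a dict: "time_s": time; "joints": joint angles; "joint_velocities": joint speeds; "effort": joint torques, N m; "tcp_pos": TCP position; "ee_rot": TCP orientation; "wrist_force": force on the tool from outside, world axes, zero at the start; "moment": the same for the moment, N m; "gripper_width": opening from 0.0 (shut) to 1.0 (fully open).
Only numpy, scipy, OpenCV 4.12 (cv2) and the standard library are available. Lean on these libraries where they do the work, as an engineer would, in place of code of your own. Each camera call takes 0.05 s, during which the arm holds its last target. There are 200 camera calls.

## Working session

There is one attempt and no reset: what is moved stays moved. The work goes in short steps, Python scripts to look and compute and a shell command to move; the robot and the scene stay as the last step left them, time stands still between calls to the robot, and variables do not carry over. Pictures are saved under pics/ and viewed, about 8 in all and at most 12, crops included, and the job is handed in when it is done.

```bash
ls; mkdir -p pics
python3 - <<'E'
from station import *
import cv2
for n in("scene","top"):
    i=capture(n); cv2.imwrite(f"pics/{n}0.png",i); m=camera_model(n); print(n,m)
print(camera_model("wrist"));print(sense())
E
```

```text
pics
scene {'mtx': array([[617.56243799,   0.        , 323.70928204],
       [  0.        , 617.56243799, 238.06634085],
       [  0.        ,   0.        ,   1.        ]]), 'xyz': array([0.98324287, 0.60333909, 1.22199055]), 'orientation': array([[-0.82190303, -0.47924446,  0.30789634],
       [ 0.56961134, -0.69553354,  0.43792238],
       [ 0.00428036,  0.53531098,  0.84464421]])}
top {'mtx': array([[461.62746085,   0.        , 313.98070091],
       [  0.        , 461.62746085, 231.91576297],
       [  0.        ,   0.        ,   1.        ]]), 'xyz': array([0.45284045, 0.02959233, 1.01558798]), 'orientation': array([[ 0.00792909,  0.9912706 , -0.1316044 ],
       [-0.99980259,  0.0102566 ,  0.01701722],
       [ 0.01821848,  0.13144349,  0.99115624]])}
{'mtx': array([[432.9628779 ,   0.        , 316.85789202],
       [  0.        , 432.9628779 , 248.44640375],
       [  0.        ,   0.        ,   1.        ]]), 'tool_from_camera': array([[-1.00237386e-03,  9.53603928e-01,  3.01062359e-01,
         8.32524628e-02],
       [ 9.99999432e-01,  1.06494903e-03, -4.37327635e-05,
      
[... 285 characters left out ...]
15e-02,
       -6.84114561e+01, -1.48171345e+01]), 'joint_velocities': array([-0.03494392, -0.04840655,  0.15331097,  0.07664569,  0.0691842 ,
        0.05055618]), 'effort': array([-3.36282146e-04, -3.91690207e+01,  1.87934715e+01,  4.23190311e+00,
        1.34762100e-02, -7.67029269e-05]), 'tcp_pos': array([ 0.24084606, -0.57631369,  0.29128575]), 'ee_rot': array([[-9.22743196e-01, -3.85414409e-01, -8.53193518e-04],
       [-3.85415334e-01,  9.22741582e-01,  1.72991043e-03],
       [ 1.20544730e-04,  1.92509695e-03, -9.99998140e-01]]), 'wrist_force': array([-0.10011707, -0.20395214,  0.41048422]), 'moment': array([-0.05509239,  0.00657397, -0.02046319]), 'gripper_width': 0.998104390826099}
```

View pics/top0.png

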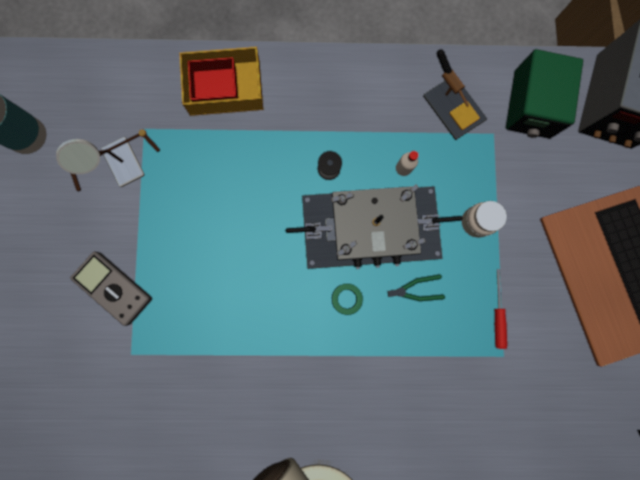

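The top view shows the enclosure at about (376,224), with screws near (342,199), (407,195), (411,245) and (346,249). I'll enlarge it.

Run:
```python
import cv2
i=cv2.imread("pics/top0.png")[175:275,300:450]
cv2.imwrite("pics/c1.png",cv2.convertScaleAbs(cv2.resize(i,None,fx=5.3333,fy=5.3333,interpolation=cv2.INTER_CUBIC),alpha=1.6))
```

```text
(no output)
```

View pics/c1.png

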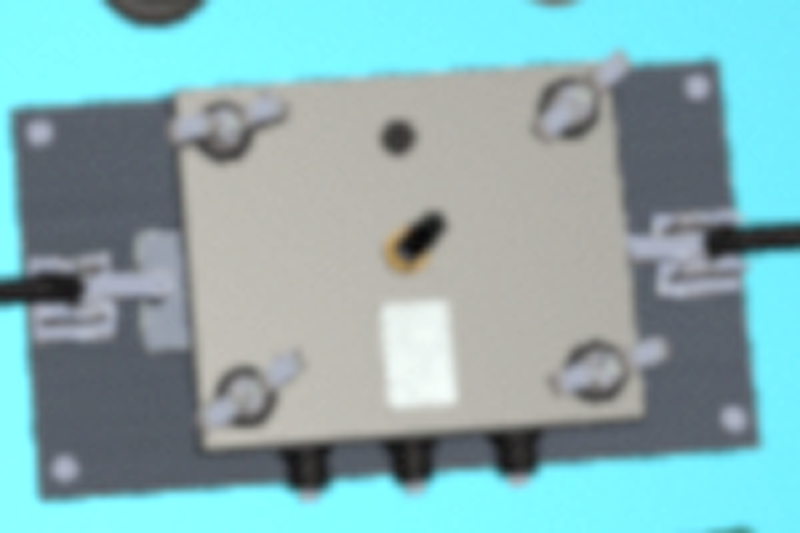

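The crop shows the cover corners (180,95), (608,65), (642,415) and (205,447), the four wings, and the antenna foot at about (405,250). Next step is to convert these to world coordinates.

```bash
cat > h.py <<'E'
import numpy as np
from station import *
def ray(name,uv,z,s=None):
    m=camera_model(name)
    if name=="wrist":
        T=m["tool_from_camera"]; R=s["ee_rot"]@T[:3,:3]; o=s["ee_rot"]@T[:3,3]+s["tcp_pos"]
    else: R=m["orientation"]; o=m["xyz"]
    K=m["mtx"]; uv=np.atleast_2d(np.asarray(uv,float))
    d=np.c_[(uv-K[:2,2])/[K[0,0],K[1,1]]*[1,-1],-np.ones(len(uv))]@R.T
    return o+d*((z-o[2])/d[:,2])[:,None]
def proj(name,P,s):
    m=camera_model(name); T=m["tool_from_camera"]; K=m["mtx"]
    R=s["ee_rot"]@T[:3,:3]; o=s["ee_rot"]@T[:3,3]+s["tcp_pos"]
    c=(np.atleast_2d(P)-o)@R; return np.c_[c[:,0]/-c[:,2]*K[0,0]+K[0,2], -c[:,1]/-c[:,2]*K[1,1]+K[1,2]]
E
python3 - <<'E'
from h import *
f=lambda p:np.array(p)/5.3333+[300,175]
c=ray("top",f([(180,95),(608,65),(642,415),(205,447)]),.074); print(c, c.mean(0))
print("sides",[np.linalg.norm(c[i]-c[i-1]) for i in range(4)])
ctr=c.mean(0); yv=(c[0]-c[1]+c[3]-c[2]); th=np.arctan2(-yv[0],yv[1]); print("yaw",np.degrees(th))
R=np.array([[np.cos(th),-np.sin(th)],[np.sin(th),np.cos(th)]])
W={'a':[(215,412),(290,365)],'b':[(185,128),(272,106)],'c':[(548,125),(615,68)],'d':[(570,378),(655,349)]}
N={'a':(-.052,.068),'b':(.052,.068),'c':(.052,-.068),'d':(-.052,-.068)}
for k in W:
    p=ray("top",f(W[k]),.098); d=p[1]-p[0]
    print(k,p.mean(0)[:2],"nom",ctr[:2]+R@N[k],"len",np.linalg.norm(d),"ang",np.degrees(np.arctan2(d[1],d[0]))%180)
print("ant",(ray("top",f([(405,250)]),.074)[0]-ctr)[:2]@R)
s=sense(); print(s["ee_rot"][:,1])
E
```

```text
[[ 0.6604499  -0.02710596  0.074     ]
 [ 0.67446902 -0.1952055   0.074     ]
 [ 0.53682167 -0.20550813  0.074     ]
 [ 0.52292001 -0.03701232  0.074     ]] [ 0.59866515 -0.11620798  0.074     ]
sides [np.float64(0.13788620717634364), np.float64(0.16868310546297657), np.float64(0.1380323769280821), np.float64(0.16906831548499265)]
yaw 4.74186255451353
a [ 0.54326233 -0.05313818] nom [ 0.5412218  -0.05273939] len 0.03341817920520644 ang 122.516676046513
b [ 0.64684694 -0.04415613] nom [ 0.64486583 -0.04414206] len 0.034307903490212496 ang 105.0621946469778
c [ 0.65642528 -0.1790875 ] nom [ 0.6561085  -0.17967656] len 0.034468609429184206 ang 130.7709948019882
d [ 0.55401985 -0.18882094] nom [ 0.55246447 -0.1882739 ] len 0.034264195137868596 ang 109.24567541343325
ant [0.00160636 0.00146904]
[-0.38541441  0.92274158  0.0019251 ]
```

```bash
python3 -m inch '[{"hand":0,"slide":[41,48,0],"yaw":0},{"hand":0,"slide":[41,48,0],"yaw":0},{"hand":0,"slide":[41,48,0],"yaw":0},{"hand":0,"slide":[41,48,0],"yaw":0},{"hand":0,"slide":[41,48,0],"yaw":0},{"hand":0,"slide":[41,48,0],"yaw":0},{"hand":0,"slide":[41,48,0],"yaw":0},{"hand":0,"slide":[41,48,0],"yaw":0},{"hand":0,"slide":[41,48,0],"yaw":0},{"hand":0,"slide":[41,48,0],"yaw":0}]'
python3 -m inch '[{"hand":0.4,"slide":[0,0,0],"yaw":0},{"hand":0.4,"slide":[0,0,0],"yaw":0},{"hand":0.4,"slide":[0,0,0],"yaw":0}]'
python3 - <<'E'
from h import *
import cv2,pickle
s=sense(); i=capture("wrist"); pickle.dump(s,open("s1.pkl","wb")); cv2.imwrite("pics/w1.png",i); print(s)
E
```

```text
time_s: 1.35
tcp_pos: [0.6478, -0.0996, 0.2918]
ee_rot: [[-0.923, -0.386, -0.001], [-0.386, 0.923, 0.0], [0.001, 0.0, -1.0]]
wrist_force: [1.1, -0.9, -0.4]
gripper_width: 1.002
time_s: 1.72
tcp_pos: [0.6462, -0.1025, 0.2923]
ee_rot: [[-0.923, -0.384, -0.0], [-0.384, 0.923, -0.0], [0.0, 0.0, -1.0]]
wrist_force: [-0.2, -0.4, 0.2]
gripper_width: 0.742
{'time_s': 1.725, 'joints': array([ 5.12895559e+00,  2.49183477e+01,  4.97837255e+00,  1.63288471e-03,
       -7.00856341e+01, -7.25305603e+01]), 'joint_velocities': array([-0.43425788, -0.37349504,  0.2464548 , -0.11559538,  0.09955911,
       -0.1164413 ]), 'effort': array([ 4.26531415e-01, -4.12096953e+01,  1.88686413e+01,  4.22080234e+00,
       -5.51354396e-02,  7.90598297e-04]), 'tcp_pos': array([ 0.64616231, -0.10245116,  0.2923065 ]), 'ee_rot': array([[-9.23217151e-01, -3.84278410e-01, -4.42779669e-04],
       [-3.84278419e-01,  9.23217251e-01, -6.66453511e-05],
       [ 4.34392199e-04,  1.08622540e-04, -9.99999900e-01]]), 'wrist_force': array([-0.21109606, -0.38945465,  0.21712279]), 'moment': array([ 0.01061694,  0.00634734, -0.02356459]), 'gripper_width': 0.7419247856867912}
```

View pics/w1.png

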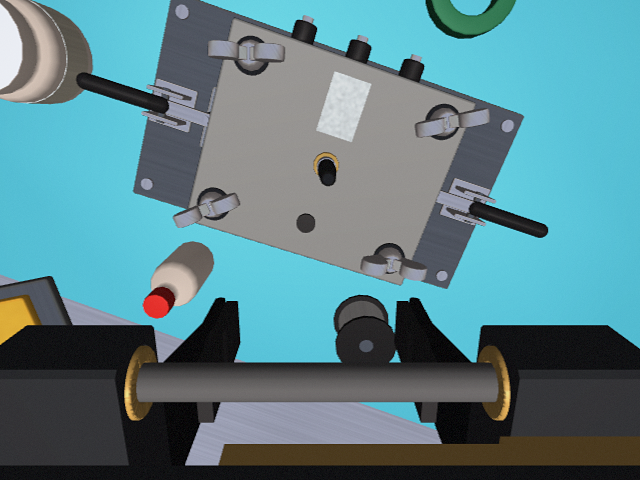

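The wrist view shows d at (247,51), a at (452,122), c at (208,207), b at (393,265) and the antenna foot at (326,163). I'll enlarge the four screws in one montage.

Run:
```python
import cv2,numpy as np
i=cv2.imread("pics/w1.png")
t=[cv2.resize(i[max(y-37,0):max(y-37,0)+75,x-50:x+50],(400,300),interpolation=cv2.INTER_CUBIC) for x,y in((452,122),(393,265),(208,207),(247,51))]
cv2.imwrite("pics/m1.png",np.vstack([np.hstack(t[:2]),np.hstack(t[2:])]))
```

```text
(no output)
```

View pics/m1.png

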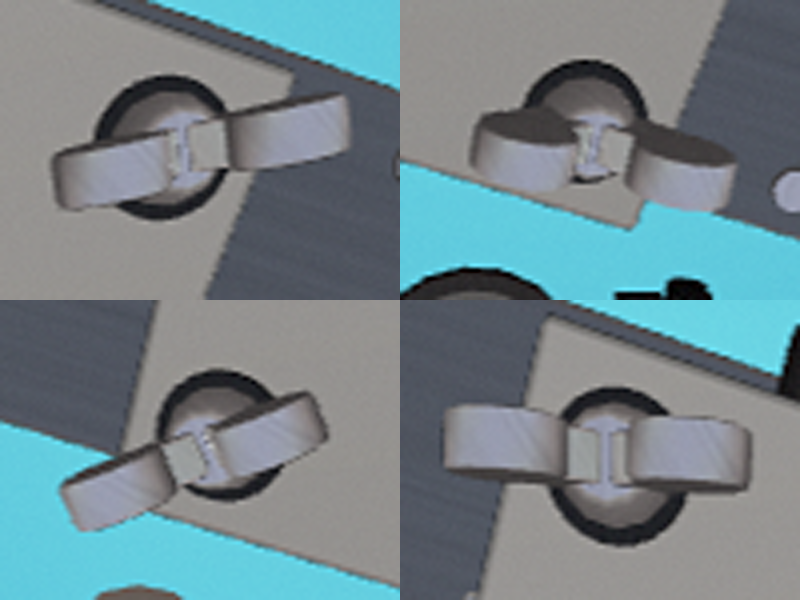

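Run:
```python
from h import *
import pickle
s=pickle.load(open("s1.pkl","rb"))
c=ray("wrist",[(326,163),],.074,s);print("ant",c)
P={'a':((402,85),(55,186),(349,124)),'b':((343,228),(74,149),(335,182)),'c':((158,170),(69,208),(321,112)),'d':((197,14),(44,140),(350,156))}
for k,(o,l,r) in P.items():
    p=ray("wrist",np.array(o)+(np.array([l,r])+.5)/4-.5,.097,s); d=p[1]-p[0]
    w=np.degrees(np.arctan2(d[1],d[0]))%180
    print(k,p.mean(0).round(4),"len",np.linalg.norm(d).round(4),"wing",w.round(1),"jaw",round(w+90,1))
co=ray("wrist",[(232,18),(477,105),(404,285)],.074,s);print(co,np.linalg.norm(np.diff(co,axis=0),axis=1))
```

```text
ant [[ 0.598711  -0.1153267  0.074    ]]
a [ 0.5428 -0.0522  0.097 ] len 0.047 wing 124.2 jaw 214.2
b [ 0.6463 -0.0437  0.097 ] len 0.0469 wing 104.9 jaw 194.9
c [ 0.6564 -0.1796  0.097 ] len 0.0469 wing 133.2 jaw 223.2
d [ 0.553 -0.188  0.097] len 0.0465 wing 109.8 jaw 199.8
[[ 0.53703363 -0.20707455  0.074     ]
 [ 0.52340242 -0.03554739  0.074     ]
 [ 0.66130299 -0.0234756   0.074     ]] [0.17206794 0.13842795]
```

```bash
python3 -m inch '[{"hand":0.6,"slide":[-10.3,5.0,-5.5],"yaw":1.773},{"hand":0.6,"slide":[-10.3,5.0,-5.5],"yaw":1.773},{"hand":0.6,"slide":[-10.3,5.0,-5.5],"yaw":1.773},{"hand":0.6,"slide":[-10.3,5.0,-5.5],"yaw":1.773},{"hand":0.6,"slide":[-10.3,5.0,-5.5],"yaw":1.773},{"hand":0.6,"slide":[-10.3,5.0,-5.5],"yaw":1.773},{"hand":0.6,"slide":[-10.3,5.0,-5.5],"yaw":1.773},{"hand":0.6,"slide":[-10.3,5.0,-5.5],"yaw":1.773},{"hand":0.6,"slide":[-10.3,5.0,-5.5],"yaw":1.773},{"hand":0.6,"slide":[-10.3,5.0,-5.5],"yaw":1.773}]'
python3 -m inch '[{"hand":0.6,"slide":[0,0,0],"yaw":0},{"hand":0.6,"slide":[0,0,0],"yaw":0}]'
python3 - <<'E'
from h import *
import cv2
s=sense(); i=capture("wrist"); print(s["joints"],s["tcp_pos"],np.degrees(np.arctan2(s["ee_rot"][1,1],s["ee_rot"][0,1]))%360,s["gripper_width"])
p=proj("wrist",[[.5428,-.0522,.097]],s); print(p)
cv2.imwrite("pics/w2.png",i)
E
```

```text
time_s: 3.02
tcp_pos: [0.5434, -0.0525, 0.2378]
ee_rot: [[0.564, -0.826, 0.001], [-0.826, -0.564, 0.0], [0.0, -0.001, -1.0]]
wrist_force: [0.3, 0.3, 0.9]
gripper_width: 0.399
time_s: 3.28
tcp_pos: [0.5436, -0.052, 0.2375]
ee_rot: [[0.561, -0.828, 0.0], [-0.828, -0.561, 0.0], [0.0, -0.0, -1.0]]
wrist_force: [0.1, -0.5, -0.3]
gripper_width: 0.401
[ 1.15537619e+01  1.71016949e+01 -1.53326675e+01 -1.65647279e-04
 -5.75413231e+01  2.25857702e+01] [ 0.54364562 -0.05196709  0.2375349 ] 214.13944499539926 0.40110263957583997
[[318.38825175 265.41909495]]
```

View pics/w2.png

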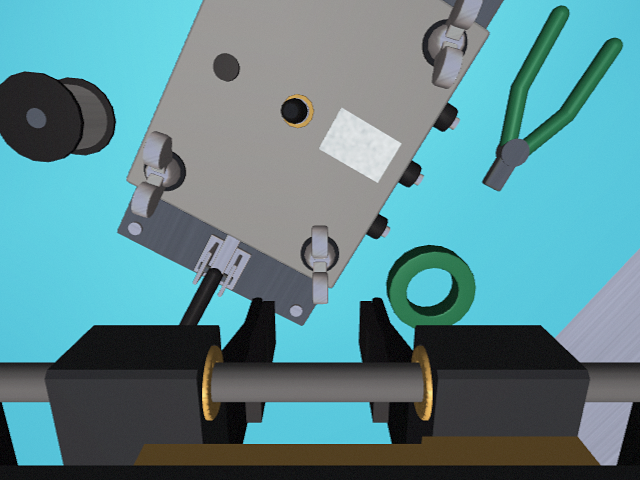

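```bash
python3 -m inch '[{"hand":0.6,"slide":[0,0,-5],"yaw":0},{"hand":0.6,"slide":[0,0,-8],"yaw":0},{"hand":0.6,"slide":[0,0,-8],"yaw":0},{"hand":1,"slide":[0,0,-8],"yaw":0},{"hand":1,"slide":[0,0,-8],"yaw":0},{"hand":1,"slide":[0,0,-8],"yaw":0},{"hand":1,"slide":[0,0,-8],"yaw":0},{"hand":1,"slide":[0,0,-8],"yaw":0}]'; python3 -c "
from station import sense;s=sense();print(s['moment'])"
```

```text
time_s: 4.32
tcp_pos: [0.5425, -0.0524, 0.158]
ee_rot: [[0.563, -0.826, -0.003], [-0.826, -0.563, -0.002], [-0.001, 0.004, -1.0]]
wrist_force: [-4.6, -3.4, 5.2]
gripper_width: 0.098
[-0.93170514  1.32855175  0.14265896]
```

```bash
python3 -m inch '[{"hand":1,"slide":[0,0,0],"yaw":-0.18},{"hand":1,"slide":[0,0,0],"yaw":-0.36},{"hand":1,"slide":[0,0,0],"yaw":-0.54},{"hand":1,"slide":[0,0,0],"yaw":-0.72},{"hand":1,"slide":[0,0,0],"yaw":-0.9},{"hand":1,"slide":[0,0,0],"yaw":-1.06},{"hand":1,"slide":[0,0,0],"yaw":-1.06}]'; python3 -c "
from station import sense;s=sense();print(s['moment'],s['joints'])"
python3 -m inch '[{"hand":0.6,"slide":[0,0,0],"yaw":-0.02},{"hand":0.6,"slide":[0,0,0],"yaw":-0.02},{"hand":0.6,"slide":[0,0,0],"yaw":-0.02},{"hand":0.6,"slide":[0,0,4],"yaw":-0.02},{"hand":0.6,"slide":[0,0,8],"yaw":-0.02},{"hand":0.6,"slide":[0,0,8],"yaw":-0.02}]'
python3 - <<'E'
from h import *
import cv2
s=sense(); i=capture("wrist"); print(s["joints"],s["tcp_pos"],np.degrees(np.arctan2(s["ee_rot"][1,1],s["ee_rot"][0,1]))%360,s["gripper_width"])
cv2.imwrite("pics/w3.png",i)
E
```

```text
time_s: 5.2
tcp_pos: [0.5425, -0.0523, 0.158]
ee_rot: [[-0.447, -0.895, -0.003], [-0.895, 0.447, -0.001], [0.003, 0.002, -1.0]]
wrist_force: [-4.4, -2.7, 5.9]
gripper_width: 0.098
[-0.85720352  1.35804578  0.00841398] [ 11.55884433  22.27689808 -20.90869961   0.05889789 -47.01403229
 -38.12769024]
time_s: 5.95
tcp_pos: [0.5459, -0.0511, 0.2408]
ee_rot: [[-0.463, -0.886, 0.008], [-0.886, 0.463, 0.001], [-0.005, -0.007, -1.0]]
wrist_force: [-0.1, -0.3, 0.2]
gripper_width: 0.401
[ 1.16212715e+01  1.69439986e+01 -1.50568336e+01  5.31799368e-02
 -5.75250548e+01 -3.92189046e+01] [ 0.54585222 -0.051075    0.24082455] 152.42982045544204 0.40109694126252565
```

View pics/w3.png

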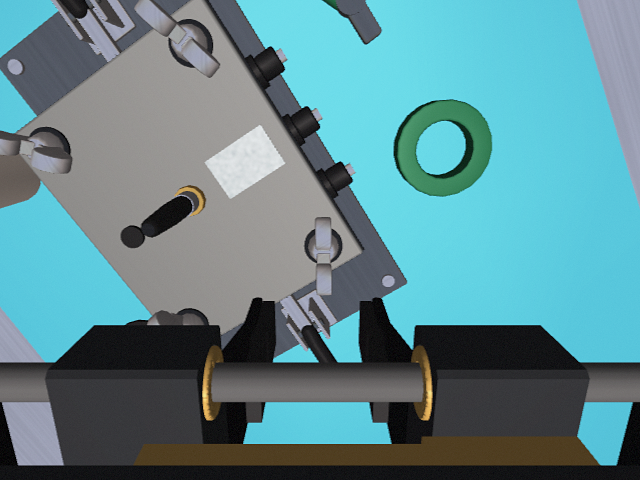

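Screw a's wing now lines up with the turned jaws: it's vertical at (323,246), so it followed the full 60°. I'll read the settled pose and plan the move to c.

```bash
cat > go.py <<'E'
import sys
from h import *
S={'a':(.5428,-.0522),'b':(.6463,-.0437),'c':(.6564,-.1796),'d':(.553,-.188)}
s=sense(); y=np.degrees(np.arctan2(s["ee_rot"][1,1],s["ee_rot"][0,1]))%360
print("now",s["time_s"],s["tcp_pos"].round(4),"jaw",y.round(1),"M",s["moment"].round(2),"j6",s["joints"][5].round(1))
if len(sys.argv)>1:
    k,j=sys.argv[1],float(sys.argv[2]); d=(np.array(S[k])-s["tcp_pos"][:2])*100
    print("slide",d.round(2),"dz to .2375 / .158",((.2375-s["tcp_pos"][2])*100).round(2),((.158-s["tcp_pos"][2])*100).round(2),"yaw",np.radians(j-y).round(3))
E
python3 -m inch '[{"hand":0.6,"slide":[0,0,0],"yaw":0}]'; python3 go.py c 223.2
```

```text
time_s: 6.12
tcp_pos: [0.5433, -0.0514, 0.2361]
ee_rot: [[-0.464, -0.886, -0.002], [-0.886, 0.464, 0.0], [0.001, 0.002, -1.0]]
wrist_force: [-0.0, 0.7, 0.6]
gripper_width: 0.401
now 6.125 [ 0.5433 -0.0514  0.2361] jaw 152.4 M [ 0.01  0.07 -0.  ] j6 -39.2
slide [ 11.31 -12.82] dz to .2375 / .158 0.14 -7.81 yaw 1.236
```

```bash
python3 -m inch '[{"hand":0.6,"slide":[2,-2,1],"yaw":0.18},{"hand":0.6,"slide":[6,-7,1],"yaw":0.36},{"hand":0.6,"slide":[11.3,-12.8,1],"yaw":0.54},{"hand":0.6,"slide":[11.3,-12.8,0],"yaw":0.72},{"hand":0.6,"slide":[11.3,-12.8,0],"yaw":0.9},{"hand":0.6,"slide":[11.3,-12.8,0],"yaw":1.08},{"hand":0.6,"slide":[11.3,-12.8,0],"yaw":1.236},{"hand":0.6,"slide":[11.3,-12.8,0],"yaw":1.236},{"hand":0.6,"slide":[11.3,-12.8,0],"yaw":1.236}]';python3 go.py c 223.2
```

```text
time_s: 7.25
tcp_pos: [0.6567, -0.1793, 0.2362]
ee_rot: [[0.683, -0.73, -0.002], [-0.73, -0.683, 0.0], [-0.001, 0.001, -1.0]]
wrist_force: [-0.1, -0.8, 0.0]
gripper_width: 0.398
now 7.25 [ 0.6567 -0.1793  0.2362] jaw 223.1 M [0.01 0.19 0.04] j6 44.8
slide [-0.03 -0.03] dz to .2375 / .158 0.13 -7.82 yaw 0.002
```

Now descend, grip and turn c, with 9 rows for the descent and grip and a second call for the turn.

```bash
python3 -m inch '[{"hand":0.6,"slide":[0,0,-5],"yaw":0},{"hand":0.6,"slide":[0,0,-7.8],"yaw":0},{"hand":0.6,"slide":[0,0,-7.8],"yaw":0},{"hand":1,"slide":[0,0,-7.8],"yaw":0},{"hand":1,"slide":[0,0,-7.8],"yaw":0},{"hand":1,"slide":[0,0,-7.8],"yaw":0},{"hand":1,"slide":[0,0,-7.8],"yaw":0},{"hand":1,"slide":[0,0,-7.8],"yaw":0}]'; python3 go.py
python3 -m inch '[{"hand":1,"slide":[0,0,0],"yaw":-0.18},{"hand":1,"slide":[0,0,0],"yaw":-0.36},{"hand":1,"slide":[0,0,0],"yaw":-0.54},{"hand":1,"slide":[0,0,0],"yaw":-0.72},{"hand":1,"slide":[0,0,0],"yaw":-0.9},{"hand":1,"slide":[0,0,0],"yaw":-1.06},{"hand":1,"slide":[0,0,0],"yaw":-1.06}]'; python3 go.py
python3 -m inch '[{"hand":0.6,"slide":[0,0,0],"yaw":-0.01},{"hand":0.6,"slide":[0,0,0],"yaw":-0.01},{"hand":0.6,"slide":[0,0,0],"yaw":-0.01},{"hand":0.6,"slide":[0,0,4],"yaw":-0.01},{"hand":0.6,"slide":[0,0,7.8],"yaw":-0.01},{"hand":0.6,"slide":[0,0,7.8],"yaw":-0.01},{"hand":0.6,"slide":[0,0,7.8],"yaw":-0.01}]'; python3 go.py b 194.9
```

```text
time_s: 8.25
tcp_pos: [0.6571, -0.1797, 0.1604]
ee_rot: [[0.685, -0.729, 0.001], [-0.729, -0.685, -0.001], [0.001, -0.0, -1.0]]
wrist_force: [-1.5, -0.6, 4.5]
gripper_width: 0.098
now 8.25 [ 0.6571 -0.1797  0.1604] jaw 223.2 M [-0.09  0.6  -0.09] j6 44.9
time_s: 9.12
tcp_pos: [0.6569, -0.1797, 0.1604]
ee_rot: [[-0.301, -0.953, 0.0], [-0.953, 0.301, -0.001], [0.001, -0.001, -1.0]]
wrist_force: [-2.9, -1.0, 4.5]
gripper_width: 0.094
now 9.125 [ 0.6569 -0.1797  0.1604] jaw 162.5 M [-0.11  0.68  0.04] j6 -15.9
time_s: 10.0
tcp_pos: [0.6565, -0.1792, 0.2365]
ee_rot: [[-0.311, -0.95, -0.001], [-0.95, 0.311, 0.001], [-0.0, 0.001, -1.0]]
wrist_force: [-0.0, -0.5, -1.0]
gripper_width: 0.404
now 10.0 [ 0.6565 -0.1792  0.2365] jaw 161.9 M [0.08 0.06 0.02] j6 -16.4
slide [-1.02 13.55] dz to .2375 / .158 0.1 -7.85 yaw 0.576
```

```bash
python3 -m inch '[{"hand":0.6,"slide":[-0.4,5,0],"yaw":0.18},{"hand":0.6,"slide":[-0.8,10,0],"yaw":0.36},{"hand":0.6,"slide":[-1,13.55,0],"yaw":0.54},{"hand":0.6,"slide":[-1,13.55,0],"yaw":0.576},{"hand":0.6,"slide":[-1,13.55,0],"yaw":0.576},{"hand":0.6,"slide":[-1,13.55,0],"yaw":0.576}]'; python3 go.py b 194.9
python3 -m inch '[{"hand":0.6,"slide":[0,0,-5],"yaw":0},{"hand":0.6,"slide":[0,0,-7.9],"yaw":0},{"hand":0.6,"slide":[0,0,-7.9],"yaw":0},{"hand":1,"slide":[0,0,-7.9],"yaw":0},{"hand":1,"slide":[0,0,-7.9],"yaw":0},{"hand":1,"slide":[0,0,-7.9],"yaw":0},{"hand":1,"slide":[0,0,-7.9],"yaw":0},{"hand":1,"slide":[0,0,-7.9],"yaw":0}]'; python3 go.py
python3 -m inch '[{"hand":1,"slide":[0,0,0],"yaw":-0.18},{"hand":1,"slide":[0,0,0],"yaw":-0.36},{"hand":1,"slide":[0,0,0],"yaw":-0.54},{"hand":1,"slide":[0,0,0],"yaw":-0.72},{"hand":1,"slide":[0,0,0],"yaw":-0.9},{"hand":1,"slide":[0,0,0],"yaw":-1.06},{"hand":1,"slide":[0,0,0],"yaw":-1.06}]'; python3 go.py
python3 -m inch '[{"hand":0.6,"slide":[0,0,0],"yaw":0},{"hand":0.6,"slide":[0,0,0],"yaw":0},{"hand":0.6,"slide":[0,0,0],"yaw":0},{"hand":0.6,"slide":[0,0,4],"yaw":0},{"hand":0.6,"slide":[0,0,7.9],"yaw":0},{"hand":0.6,"slide":[0,0,7.9],"yaw":0},{"hand":0.6,"slide":[0,0,7.9],"yaw":0}]'; python3 go.py d 199.8
```

```text
time_s: 10.75
tcp_pos: [0.6468, -0.045, 0.2366]
ee_rot: [[0.255, -0.967, -0.001], [-0.967, -0.255, -0.0], [-0.0, 0.001, -1.0]]
wrist_force: [0.3, -0.4, 0.4]
gripper_width: 0.401
now 10.75 [ 0.6468 -0.045   0.2366] jaw 194.8 M [-0.04  0.16 -0.04] j6 4.5
slide [-0.05  0.13] dz to .2375 / .158 0.09 -7.86 yaw 0.002
time_s: 11.75
tcp_pos: [0.6461, -0.0442, 0.1593]
ee_rot: [[0.257, -0.966, -0.001], [-0.966, -0.257, -0.001], [0.0, 0.002, -1.0]]
wrist_force: [-4.6, -0.2, 6.0]
gripper_width: 0.096
now 11.75 [ 0.6461 -0.0442  0.1593] jaw 194.9 M [-0.21  1.44  0.03] j6 4.5
time_s: 12.62
tcp_pos: [0.6459, -0.0441, 0.1593]
ee_rot: [[-0.718, -0.696, -0.002], [-0.696, 0.718, -0.001], [0.002, 0.001, -1.0]]
wrist_force: [-5.1, 0.0, 7.1]
gripper_width: 0.098
now 12.625 [ 0.6459 -0.0441  0.1593] jaw 134.1 M [-0.04  1.55 -0.01] j6 -56.3
time_s: 13.5
tcp_pos: [0.6466, -0.0438, 0.2367]
ee_rot: [[-0.718, -0.696, -0.001], [-0.696, 0.718, 0.0], [0.0, 0.001, -1.0]]
wrist_force: [0.4, 0.3, 0.1]
gripper_width: 0.403
now 13.5 [ 0.6466 -0.0438  0.2367] jaw 134.1 M [ 0.04  0.08 -0.  ] j6 -56.2
slide [ -9.36 -14.42] dz to .2375 / .158 0.08 -7.87 yaw 1.146
```

```bash
python3 -m inch '[{"hand":0.6,"slide":[-2,-3,1],"yaw":0.18},{"hand":0.6,"slide":[-5,-7.5,1],"yaw":0.36},{"hand":0.6,"slide":[-9.3,-14.4,1],"yaw":0.54},{"hand":0.6,"slide":[-9.3,-14.4,0],"yaw":0.72},{"hand":0.6,"slide":[-9.3,-14.4,0],"yaw":0.9},{"hand":0.6,"slide":[-9.3,-14.4,0],"yaw":1.08},{"hand":0.6,"slide":[-9.3,-14.4,0],"yaw":1.146},{"hand":0.6,"slide":[-9.3,-14.4,0],"yaw":1.146},{"hand":0.6,"slide":[-9.3,-14.4,0],"yaw":1.146}]'; python3 go.py d 199.8
python3 -m inch '[{"hand":0.6,"slide":[0,0,-5],"yaw":0},{"hand":0.6,"slide":[0,0,-7.9],"yaw":0},{"hand":0.6,"slide":[0,0,-7.9],"yaw":0},{"hand":1,"slide":[0,0,-7.9],"yaw":0},{"hand":1,"slide":[0,0,-7.9],"yaw":0},{"hand":1,"slide":[0,0,-7.9],"yaw":0},{"hand":1,"slide":[0,0,-7.9],"yaw":0},{"hand":1,"slide":[0,0,-7.9],"yaw":0}]'; python3 go.py
python3 -m inch '[{"hand":1,"slide":[0,0,0],"yaw":-0.18},{"hand":1,"slide":[0,0,0],"yaw":-0.36},{"hand":1,"slide":[0,0,0],"yaw":-0.54},{"hand":1,"slide":[0,0,0],"yaw":-0.72},{"hand":1,"slide":[0,0,0],"yaw":-0.9},{"hand":1,"slide":[0,0,0],"yaw":-1.06},{"hand":1,"slide":[0,0,0],"yaw":-1.06}]'; python3 go.py
python3 -m inch '[{"hand":0.6,"slide":[0,0,0],"yaw":0},{"hand":0.6,"slide":[0,0,0],"yaw":0},{"hand":0.6,"slide":[0,0,0],"yaw":0},{"hand":0.6,"slide":[0,0,4],"yaw":0},{"hand":0.6,"slide":[0,0,7.9],"yaw":0},{"hand":0.6,"slide":[0,0,7.9],"yaw":0},{"hand":0.6,"slide":[0,0,7.9],"yaw":0}]'; python3 go.py a 153.2
python3 - <<'E'
from h import *
import cv2,pickle
s=sense(); i=capture("wrist"); pickle.dump(s,open("s4.pkl","wb")); cv2.imwrite("pics/w4.png",i)
E
```

```text
time_s: 14.62
tcp_pos: [0.5537, -0.1879, 0.2364]
ee_rot: [[0.338, -0.941, -0.002], [-0.941, -0.338, 0.0], [-0.001, 0.001, -1.0]]
wrist_force: [0.4, 0.1, -0.3]
gripper_width: 0.403
now 14.625 [ 0.5537 -0.1879  0.2364] jaw 199.8 M [0.   0.13 0.02] j6 22.7
slide [-0.07 -0.01] dz to .2375 / .158 0.11 -7.84 yaw 0.001
time_s: 15.62
tcp_pos: [0.5535, -0.1882, 0.1592]
ee_rot: [[0.339, -0.941, -0.001], [-0.941, -0.339, -0.0], [0.0, 0.001, -1.0]]
wrist_force: [-3.1, -0.4, 6.3]
gripper_width: 0.099
now 15.625 [ 0.5535 -0.1882  0.1592] jaw 199.8 M [-0.17  1.07 -0.05] j6 22.7
time_s: 16.5
tcp_pos: [0.5533, -0.1881, 0.1592]
ee_rot: [[-0.655, -0.755, -0.001], [-0.755, 0.655, -0.0], [0.001, 0.001, -1.0]]
wrist_force: [-3.4, -1.1, 6.9]
gripper_width: 0.093
now 16.5 [ 0.5533 -0.1881  0.1592] jaw 139.1 M [-0.07  1.24 -0.  ] j6 -38.1
time_s: 17.38
tcp_pos: [0.5535, -0.1877, 0.2365]
ee_rot: [[-0.655, -0.756, -0.001], [-0.756, 0.655, 0.001], [0.0, 0.001, -1.0]]
wrist_force: [1.0, -0.5, -1.2]
gripper_width: 0.401
now 17.375 [ 0.5535 -0.1877  0.2365] jaw 139.1 M [ 0.08  0.03 -0.01] j6 -38.0
slide [-1.07 13.55] dz to .2375 / .158 0.1 -7.85 yaw 0.247
```

View pics/w4.png

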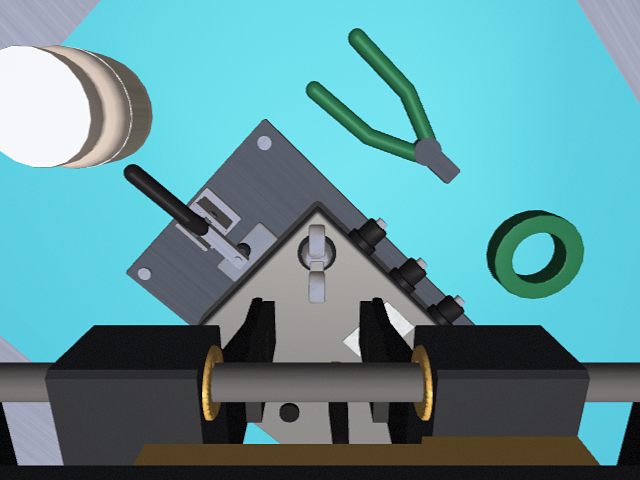

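Screw d's wing at (317,262) is in line with the jaws after its turn. Second pass starts with a.

```bash
python3 -m inch '[{"hand":0.6,"slide":[-0.5,5,0],"yaw":0.12},{"hand":0.6,"slide":[-0.8,10,0],"yaw":0.25},{"hand":0.6,"slide":[-1.05,13.55,0],"yaw":0.25},{"hand":0.6,"slide":[-1.05,13.55,0],"yaw":0.25},{"hand":0.6,"slide":[-1.05,13.55,0],"yaw":0.25},{"hand":0.6,"slide":[-1.05,13.55,0],"yaw":0.25}]'; python3 go.py a 153.5
python3 -m inch '[{"hand":0.6,"slide":[0,0,-5],"yaw":0},{"hand":0.6,"slide":[0,0,-7.9],"yaw":0},{"hand":0.6,"slide":[0,0,-7.9],"yaw":0},{"hand":1,"slide":[0,0,-7.9],"yaw":0},{"hand":1,"slide":[0,0,-7.9],"yaw":0},{"hand":1,"slide":[0,0,-7.9],"yaw":0},{"hand":1,"slide":[0,0,-7.9],"yaw":0},{"hand":1,"slide":[0,0,-7.9],"yaw":0}]'; python3 go.py
python3 -m inch '[{"hand":1,"slide":[0,0,0],"yaw":-0.18},{"hand":1,"slide":[0,0,0],"yaw":-0.36},{"hand":1,"slide":[0,0,0],"yaw":-0.54},{"hand":1,"slide":[0,0,0],"yaw":-0.72},{"hand":1,"slide":[0,0,0],"yaw":-0.88}]'; python3 go.py
for k in 1; do python3 -m inch '[{"hand":1,"slide":[0,0,0],"yaw":-0.08}]'|grep width; python3 go.py; python3 -m inch '[{"hand":1,"slide":[0,0,0],"yaw":-0.08}]'|grep width;python3 go.py; python3 -m inch '[{"hand":1,"slide":[0,0,0],"yaw":-0.08}]'|grep width;python3 go.py; done
```

```text
time_s: 18.18
tcp_pos: [0.5433, -0.0533, 0.2367]
ee_rot: [[-0.449, -0.894, -0.001], [-0.894, 0.449, -0.0], [0.001, 0.001, -1.0]]
wrist_force: [0.5, -0.7, -0.2]
gripper_width: 0.399
now 18.175 [ 0.5433 -0.0533  0.2367] jaw 153.3 M [-0.    0.07 -0.02] j6 -38.1
slide [-0.05  0.11] dz to .2375 / .158 0.08 -7.87 yaw 0.003
time_s: 19.18
tcp_pos: [0.5426, -0.052, 0.159]
ee_rot: [[-0.447, -0.894, -0.001], [-0.894, 0.447, 0.0], [0.0, 0.001, -1.0]]
wrist_force: [-4.2, 3.5, 6.4]
gripper_width: 0.097
now 19.175 [ 0.5426 -0.052   0.159 ] jaw 153.4 M [1.05 1.32 0.02] j6 -38.1
time_s: 19.8
tcp_pos: [0.543, -0.0523, 0.1591]
ee_rot: [[-0.975, -0.221, -0.001], [-0.221, 0.975, -0.0], [0.001, -0.0, -1.0]]
wrist_force: [-3.5, 1.0, 4.5]
gripper_width: 0.099
now 19.8 [ 0.543  -0.0523  0.1591] jaw 102.8 M [0.43 0.94 0.27] j6 -88.8
gripper_width: 0.097
now 19.925 [ 0.543  -0.0523  0.1591] jaw 98.3 M [0.37 0.96 0.25] j6 -93.2
gripper_width: 0.107
now 20.05 [ 0.543  -0.0523  0.159 ] jaw 93.8 M [0.44 1.03 0.6 ] j6 -97.7
gripper_width: 0.122
now 20.175 [ 0.5429 -0.0523  0.159 ] jaw 89.3 M [0.37 1.07 0.84] j6 -102.3
```

Screw a has reached its stop: the moment rose to 0.84 N m, above the 0.26 running torque, and the jaws are being pried open. Release it and go to c.

```bash
python3 -m inch '[{"hand":0.6,"slide":[0,0,0],"yaw":0},{"hand":0.6,"slide":[0,0,0],"yaw":0},{"hand":0.6,"slide":[0,0,0],"yaw":0},{"hand":0.6,"slide":[0,0,4],"yaw":0},{"hand":0.6,"slide":[0,0,7.9],"yaw":0},{"hand":0.6,"slide":[0,0,7.9],"yaw":0},{"hand":0.6,"slide":[0,0,7.9],"yaw":0}]'; python3 go.py c 162.5
```

```text
time_s: 21.05
tcp_pos: [0.543, -0.0524, 0.2366]
ee_rot: [[-1.0, 0.014, -0.001], [0.014, 1.0, 0.0], [0.001, 0.0, -1.0]]
wrist_force: [0.6, 0.2, -0.7]
gripper_width: 0.396
now 21.05 [ 0.543  -0.0524  0.2366] jaw 89.2 M [-0.07  0.02 -0.01] j6 -102.3
slide [ 11.34 -12.72] dz to .2375 / .158 0.09 -7.86 yaw 1.279
```

```bash
python3 -m inch '[{"hand":0.6,"slide":[2,-2,1],"yaw":0.18},{"hand":0.6,"slide":[6,-7,1],"yaw":0.36},{"hand":0.6,"slide":[11.3,-12.75,1],"yaw":0.54},{"hand":0.6,"slide":[11.3,-12.75,0],"yaw":0.72},{"hand":0.6,"slide":[11.3,-12.75,0],"yaw":0.9},{"hand":0.6,"slide":[11.3,-12.75,0],"yaw":1.08},{"hand":0.6,"slide":[11.3,-12.75,0],"yaw":1.26},{"hand":0.6,"slide":[11.3,-12.75,0],"yaw":1.279},{"hand":0.6,"slide":[11.3,-12.75,0],"yaw":1.279},{"hand":0.6,"slide":[11.3,-12.75,0],"yaw":1.279}]';python3 go.py c 162.5
python3 -m inch '[{"hand":0.6,"slide":[0,0,-5],"yaw":0},{"hand":0.6,"slide":[0,0,-7.9],"yaw":0},{"hand":0.6,"slide":[0,0,-7.9],"yaw":0},{"hand":1,"slide":[0,0,-7.9],"yaw":0},{"hand":1,"slide":[0,0,-7.9],"yaw":0},{"hand":1,"slide":[0,0,-7.9],"yaw":0},{"hand":1,"slide":[0,0,-7.9],"yaw":0},{"hand":1,"slide":[0,0,-7.9],"yaw":0}]'; python3 go.py
python3 -m inch '[{"hand":1,"slide":[0,0,0],"yaw":-0.18},{"hand":1,"slide":[0,0,0],"yaw":-0.36},{"hand":1,"slide":[0,0,0],"yaw":-0.54},{"hand":1,"slide":[0,0,0],"yaw":-0.72},{"hand":1,"slide":[0,0,0],"yaw":-0.88}]'|tail -1; python3 go.py
python3 -m inch '[{"hand":1,"slide":[0,0,0],"yaw":-0.08}]'|grep width; python3 go.py; python3 -m inch '[{"hand":1,"slide":[0,0,0],"yaw":-0.08}]'|grep width;python3 go.py; python3 -m inch '[{"hand":1,"slide":[0,0,0],"yaw":-0.08}]'|grep width;python3 go.py
```

```text
time_s: 22.3
tcp_pos: [0.6563, -0.1799, 0.2368]
ee_rot: [[-0.302, -0.953, -0.001], [-0.953, 0.302, 0.0], [0.0, 0.001, -1.0]]
wrist_force: [0.2, 0.9, 0.6]
gripper_width: 0.4
now 22.3 [ 0.6563 -0.1799  0.2368] jaw 162.4 M [-0.09  0.04  0.04] j6 -15.8
slide [0.01 0.03] dz to .2375 / .158 0.07 -7.88 yaw 0.001
time_s: 23.3
tcp_pos: [0.6568, -0.1799, 0.1594]
ee_rot: [[-0.3, -0.954, 0.001], [-0.954, 0.3, -0.0], [-0.0, -0.001, -1.0]]
wrist_force: [-1.2, 1.1, 4.5]
gripper_width: 0.095
now 23.3 [ 0.6568 -0.1799  0.1594] jaw 162.5 M [ 0.26  0.33 -0.05] j6 -15.7
gripper_width: 0.097
now 23.925 [ 0.6566 -0.1797  0.1594] jaw 111.9 M [0.51 0.45 0.24] j6 -66.4
gripper_width: 0.091
now 24.05 [ 0.6566 -0.1796  0.1594] jaw 107.4 M [0.54 0.52 0.32] j6 -70.9
gripper_width: 0.097
now 24.175 [ 0.6566 -0.1796  0.1594] jaw 102.9 M [0.61 0.47 0.25] j6 -75.4
gripper_width: 0.09
now 24.3 [ 0.6565 -0.1796  0.1594] jaw 98.3 M [0.5  0.48 0.53] j6 -80.0
```

Contact has just begun at 98°, so two more small steps on c.

```bash
python3 -m inch '[{"hand":1,"slide":[0,0,0],"yaw":-0.07}]'|grep width; python3 go.py; python3 -m inch '[{"hand":1,"slide":[0,0,0],"yaw":-0.06}]'|grep width; python3 go.py
python3 -m inch '[{"hand":0.6,"slide":[0,0,0],"yaw":0},{"hand":0.6,"slide":[0,0,0],"yaw":0},{"hand":0.6,"slide":[0,0,0],"yaw":0},{"hand":0.6,"slide":[0,0,4],"yaw":0},{"hand":0.6,"slide":[0,0,7.9],"yaw":0},{"hand":0.6,"slide":[0,0,7.9],"yaw":0},{"hand":0.6,"slide":[0,0,7.9],"yaw":0}]'; python3 go.py b 134.1
```

```text
gripper_width: 0.106
now 24.425 [ 0.6567 -0.1796  0.1594] jaw 94.4 M [0.55 0.19 0.62] j6 -83.9
gripper_width: 0.118
now 24.55 [ 0.6567 -0.1796  0.1593] jaw 91.0 M [0.55 0.43 0.78] j6 -87.3
time_s: 25.42
tcp_pos: [0.656, -0.1799, 0.2365]
ee_rot: [[-1.0, -0.015, -0.001], [-0.015, 1.0, 0.001], [0.001, 0.001, -1.0]]
wrist_force: [0.3, -0.4, -0.6]
gripper_width: 0.404
now 25.425 [ 0.656  -0.1799  0.2365] jaw 90.9 M [-0.    0.01  0.01] j6 -87.3
slide [-0.97 13.62] dz to .2375 / .158 0.1 -7.85 yaw 0.754
```

```bash
python3 -m inch '[{"hand":0.6,"slide":[-0.4,5,0],"yaw":0.18},{"hand":0.6,"slide":[-0.8,10,0],"yaw":0.36},{"hand":0.6,"slide":[-1,13.65,0],"yaw":0.54},{"hand":0.6,"slide":[-1,13.65,0],"yaw":0.72},{"hand":0.6,"slide":[-1,13.65,0],"yaw":0.754},{"hand":0.6,"slide":[-1,13.65,0],"yaw":0.754},{"hand":0.6,"slide":[-1,13.65,0],"yaw":0.754}]'; python3 go.py b 134.1
python3 -m inch '[{"hand":0.6,"slide":[0,0,-5],"yaw":0},{"hand":0.6,"slide":[0,0,-7.9],"yaw":0},{"hand":0.6,"slide":[0,0,-7.9],"yaw":0},{"hand":1,"slide":[0,0,-7.9],"yaw":0},{"hand":1,"slide":[0,0,-7.9],"yaw":0},{"hand":1,"slide":[0,0,-7.9],"yaw":0},{"hand":1,"slide":[0,0,-7.9],"yaw":0},{"hand":1,"slide":[0,0,-7.9],"yaw":0}]'; python3 go.py
python3 -m inch '[{"hand":1,"slide":[0,0,0],"yaw":-0.18},{"hand":1,"slide":[0,0,0],"yaw":-0.36},{"hand":1,"slide":[0,0,0],"yaw":-0.54},{"hand":1,"slide":[0,0,0],"yaw":-0.72},{"hand":1,"slide":[0,0,0],"yaw":-0.88}]'|tail -1; python3 go.py
python3 -m inch '[{"hand":1,"slide":[0,0,0],"yaw":-0.08}]'|grep width; python3 go.py; python3 -m inch '[{"hand":1,"slide":[0,0,0],"yaw":-0.08}]'|grep width;python3 go.py
```

```text
time_s: 26.3
tcp_pos: [0.6463, -0.044, 0.2368]
ee_rot: [[-0.72, -0.694, -0.001], [-0.694, 0.72, -0.0], [0.001, 0.001, -1.0]]
wrist_force: [0.4, 1.1, 0.4]
gripper_width: 0.4
now 26.3 [ 0.6463 -0.044   0.2368] jaw 134.0 M [-0.02  0.05 -0.1 ] j6 -56.4
slide [0.   0.03] dz to .2375 / .158 0.07 -7.88 yaw 0.002
time_s: 27.3
tcp_pos: [0.6466, -0.0432, 0.1593]
ee_rot: [[-0.718, -0.696, 0.001], [-0.696, 0.718, 0.0], [-0.001, -0.001, -1.0]]
wrist_force: [-0.5, 1.8, 5.3]
gripper_width: 0.1
now 27.3 [ 0.6466 -0.0432  0.1593] jaw 134.1 M [0.55 0.53 0.02] j6 -56.3
gripper_width: 0.096
now 27.925 [ 0.6469 -0.0439  0.1593] jaw 83.5 M [-0.46  0.13  0.26] j6 -107.0
gripper_width: 0.097
now 28.05 [ 0.647  -0.044   0.1594] jaw 79.0 M [-0.51  0.21  0.28] j6 -111.5
gripper_width: 0.097
now 28.175 [ 0.6469 -0.0441  0.1593] jaw 74.5 M [-0.54  0.23  0.19] j6 -116.0
```

```bash
python3 -m inch '[{"hand":1,"slide":[0,0,0],"yaw":-0.07}]'|grep width; python3 go.py; python3 -m inch '[{"hand":1,"slide":[0,0,0],"yaw":-0.07}]'|grep width; python3 go.py; python3 -m inch '[{"hand":1,"slide":[0,0,0],"yaw":-0.06}]'|grep width; python3 go.py
```

```text
gripper_width: 0.099
now 28.3 [ 0.6469 -0.0441  0.1594] jaw 70.5 M [-0.63  0.1   0.21] j6 -120.0
gripper_width: 0.098
now 28.425 [ 0.6469 -0.0441  0.1593] jaw 66.5 M [-0.41  0.26  0.52] j6 -124.0
gripper_width: 0.105
now 28.55 [ 0.6468 -0.0441  0.1593] jaw 63.1 M [-0.54  0.32  0.66] j6 -127.4
```

```bash
python3 -m inch '[{"hand":1,"slide":[0,0,0],"yaw":-0.05}]'|grep width; python3 go.py
python3 -m inch '[{"hand":0.6,"slide":[0,0,0],"yaw":0},{"hand":0.6,"slide":[0,0,0],"yaw":0},{"hand":0.6,"slide":[0,0,0],"yaw":0},{"hand":0.6,"slide":[0,0,4],"yaw":0},{"hand":0.6,"slide":[0,0,7.9],"yaw":0},{"hand":0.6,"slide":[0,0,7.9],"yaw":0},{"hand":0.6,"slide":[0,0,7.9],"yaw":0}]'; python3 go.py d 139.1
```

```text
gripper_width: 0.116
now 28.675 [ 0.6467 -0.0441  0.1593] jaw 60.3 M [-0.54  0.31  0.79] j6 -130.2
time_s: 29.55
tcp_pos: [0.6459, -0.0432, 0.2366]
ee_rot: [[-0.868, 0.497, -0.001], [0.497, 0.868, 0.001], [0.001, -0.0, -1.0]]
wrist_force: [0.6, -0.7, 0.2]
gripper_width: 0.4
now 29.55 [ 0.6459 -0.0432  0.2366] jaw 60.2 M [-0.03 -0.01  0.01] j6 -130.2
slide [ -9.29 -14.48] dz to .2375 / .158 0.09 -7.86 yaw 1.377
```

```bash
python3 -m inch '[{"hand":0.6,"slide":[-2,-3,1],"yaw":0.18},{"hand":0.6,"slide":[-5,-7.5,1],"yaw":0.36},{"hand":0.6,"slide":[-9.3,-14.45,1],"yaw":0.54},{"hand":0.6,"slide":[-9.3,-14.45,0],"yaw":0.72},{"hand":0.6,"slide":[-9.3,-14.45,0],"yaw":0.9},{"hand":0.6,"slide":[-9.3,-14.45,0],"yaw":1.08},{"hand":0.6,"slide":[-9.3,-14.45,0],"yaw":1.26},{"hand":0.6,"slide":[-9.3,-14.45,0],"yaw":1.377},{"hand":0.6,"slide":[-9.3,-14.45,0],"yaw":1.377},{"hand":0.6,"slide":[-9.3,-14.45,0],"yaw":1.377}]'; python3 go.py d 139.1
python3 -m inch '[{"hand":0.6,"slide":[0,0,-5],"yaw":0},{"hand":0.6,"slide":[0,0,-7.9],"yaw":0},{"hand":0.6,"slide":[0,0,-7.9],"yaw":0},{"hand":1,"slide":[0,0,-7.9],"yaw":0},{"hand":1,"slide":[0,0,-7.9],"yaw":0},{"hand":1,"slide":[0,0,-7.9],"yaw":0},{"hand":1,"slide":[0,0,-7.9],"yaw":0},{"hand":1,"slide":[0,0,-7.9],"yaw":0}]'; python3 go.py
python3 -m inch '[{"hand":1,"slide":[0,0,0],"yaw":-0.18},{"hand":1,"slide":[0,0,0],"yaw":-0.36},{"hand":1,"slide":[0,0,0],"yaw":-0.54},{"hand":1,"slide":[0,0,0],"yaw":-0.72},{"hand":1,"slide":[0,0,0],"yaw":-0.88}]'|tail -1; python3 go.py
python3 -m inch '[{"hand":1,"slide":[0,0,0],"yaw":-0.08}]'|grep width; python3 go.py; python3 -m inch '[{"hand":1,"slide":[0,0,0],"yaw":-0.08}]'|grep width;python3 go.py
```

```text
time_s: 30.8
tcp_pos: [0.5531, -0.1878, 0.2364]
ee_rot: [[-0.656, -0.755, -0.002], [-0.755, 0.656, 0.0], [0.001, 0.001, -1.0]]
wrist_force: [0.6, -0.4, -0.7]
gripper_width: 0.398
now 30.8 [ 0.5531 -0.1878  0.2364] jaw 139.0 M [ 0.09  0.   -0.05] j6 -38.1
slide [-0.01 -0.02] dz to .2375 / .158 0.11 -7.84 yaw 0.002
time_s: 31.8
tcp_pos: [0.5536, -0.1878, 0.1592]
ee_rot: [[-0.655, -0.756, 0.001], [-0.756, 0.655, -0.0], [-0.001, -0.001, -1.0]]
wrist_force: [-3.2, 2.4, 4.8]
gripper_width: 0.1
now 31.8 [ 0.5536 -0.1878  0.1592] jaw 139.1 M [ 0.78  0.55 -0.03] j6 -38.0
gripper_width: 0.091
now 32.425 [ 0.5537 -0.188   0.1592] jaw 88.5 M [0.33 0.44 0.28] j6 -88.7
gripper_width: 0.095
now 32.55 [ 0.5537 -0.188   0.1592] jaw 84.0 M [0.31 0.44 0.28] j6 -93.2
gripper_width: 0.095
now 32.675 [ 0.5537 -0.1881  0.1592] jaw 79.4 M [0.3  0.45 0.23] j6 -97.7
```

```bash
python3 -m inch '[{"hand":1,"slide":[0,0,0],"yaw":-0.07}]'|grep width; python3 go.py; python3 -m inch '[{"hand":1,"slide":[0,0,0],"yaw":-0.07}]'|grep width; python3 go.py; python3 -m inch '[{"hand":1,"slide":[0,0,0],"yaw":-0.06}]'|grep width; python3 go.py
```

```text
gripper_width: 0.092
now 32.8 [ 0.5537 -0.1881  0.1592] jaw 75.5 M [0.24 0.45 0.28] j6 -101.7
gripper_width: 0.095
now 32.925 [ 0.5537 -0.1881  0.1592] jaw 71.4 M [0.2  0.41 0.25] j6 -105.7
gripper_width: 0.096
now 33.05 [ 0.5537 -0.1881  0.1593] jaw 68.0 M [0.2  0.39 0.49] j6 -109.1
```

```bash
python3 -m inch '[{"hand":1,"slide":[0,0,0],"yaw":-0.06}]'|grep width; python3 go.py; python3 -m inch '[{"hand":1,"slide":[0,0,0],"yaw":-0.05}]'|grep width; python3 go.py
python3 -m inch '[{"hand":0.6,"slide":[0,0,0],"yaw":0},{"hand":0.6,"slide":[0,0,0],"yaw":0},{"hand":0.6,"slide":[0,0,0],"yaw":0},{"hand":0.6,"slide":[0,0,5],"yaw":0},{"hand":0.6,"slide":[0,0,10],"yaw":0},{"hand":0.6,"slide":[0,0,13.5],"yaw":0}]'
python3 -m inch '[{"hand":0.6,"slide":[5,4,0],"yaw":0.18},{"hand":0.6,"slide":[9.5,8.5,0],"yaw":0.36},{"hand":0.6,"slide":[9.5,8.5,0],"yaw":0.54},{"hand":0.6,"slide":[9.5,8.5,0],"yaw":0.72},{"hand":0.6,"slide":[9.5,8.5,0],"yaw":0.85},{"hand":0.6,"slide":[9.5,8.5,0],"yaw":0.85},{"hand":0.6,"slide":[9.5,8.5,0],"yaw":0.85}]'
python3 - <<'E'
from h import *
import cv2,pickle
s=sense(); i=capture("wrist"); pickle.dump(s,open("s5.pkl","wb")); cv2.imwrite("pics/w5.png",i)
cv2.imwrite("pics/top5.png",capture("top"))
E
```

```text
gripper_width: 0.112
now 33.175 [ 0.5537 -0.1881  0.1592] jaw 64.7 M [0.44 0.6  0.58] j6 -112.5
gripper_width: 0.117
now 33.3 [ 0.5536 -0.188   0.1592] jaw 61.8 M [0.29 0.54 0.7 ] j6 -115.3
time_s: 34.05
tcp_pos: [0.5537, -0.1881, 0.2956]
ee_rot: [[-0.881, 0.473, 0.003], [0.473, 0.881, -0.0], [-0.002, 0.001, -1.0]]
wrist_force: [-0.2, -0.5, -0.2]
gripper_width: 0.394
time_s: 34.92
tcp_pos: [0.6483, -0.103, 0.293]
ee_rot: [[-0.938, -0.347, -0.0], [-0.347, 0.938, 0.0], [0.0, 0.0, -1.0]]
wrist_force: [0.2, -0.0, 0.5]
gripper_width: 0.397
```

View pics/w5.png

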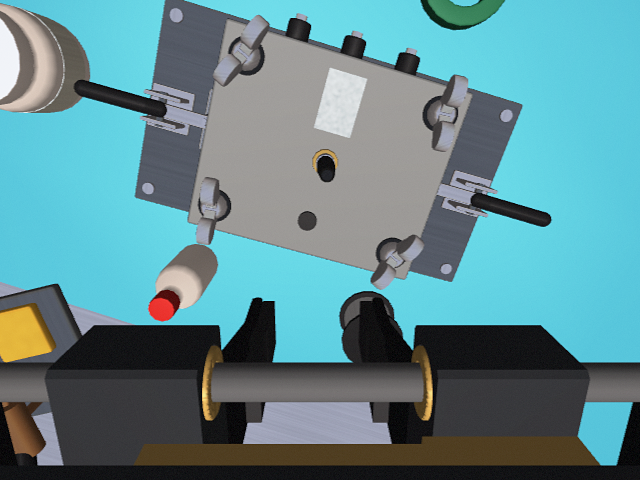

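All wings have turned: a runs (457,78)–(438,150), b (418,240)–(377,285), c (209,180)–(205,243), d (262,20)–(220,80). The antenna is upright and the bystanders look unmoved. I'll check the angles and look for changes in the top view.

Run:
```python
from h import *
import pickle,cv2
s=pickle.load(open("s5.pkl","rb"))
w0=dict(a=124.2,b=104.9,c=133.2,d=109.8)
P=dict(a=((457,78),(438,150)),b=((418,240),(377,285)),c=((209,180),(205,243)),d=((262,20),(220,80)))
for k,v in P.items():
    p=ray("wrist",v,.097,s); d=p[1]-p[0]; w=np.degrees(np.arctan2(d[1],d[0]))%180
    print(k,w.round(1),"turned",((w0[k]-w)%180).round(1),np.radians((w0[k]-w)%180).round(2),np.linalg.norm(d).round(3))
a=cv2.imread("pics/top0.png");b=cv2.imread("pics/top5.png")
m=(cv2.absdiff(a,b).max(2)>40).astype(np.uint8); n,_,st,_=cv2.connectedComponentsWithStats(m)
print(st[1:][st[1:,4]>8])
```

```text
a 9.8 turned 114.4 2.0 0.044
b 161.5 turned 123.4 2.15 0.043
c 12.4 turned 120.8 2.11 0.044
d 161.0 turned 128.8 2.25 0.043
[[  218    57   241   423 48885]
 [  448    59    33    48   605]
 [  446    87     6     8    23]
 [  425    97    11    15    21]
 [  450   103    27    26   426]
 [  402   196     5     4    14]
 [  338   201     4     4     9]
 [  420   239     4     4    13]
 [  406   244     4     4    14]
 [  411   248     4     3     9]
 [  346   252     4     3     9]
 [  358   419     8    61   154]
 [  637   430     3     5     9]]
```

```bash
python3 -c "
from station import *
print(finish_job())"
```

```text
the job is handed in; nothing more can be done
None
```

All four wing screws are tight, and the job was handed in at about 35 s, with the gripper open and clear above the cover.

- **First pass:** I gripped and turned a, c, b and d in that order, about 61° clockwise each.
- **Second pass:** In the same order, I turned each screw until it stopped. At each stop the twisting moment rose from about 0.25 to 0.7–0.84 N m and the wings began to force the jaws apart.
- **Total turn:** The last wrist picture gives about 2.00 rad for a, 2.15 for b, 2.11 for c and 2.25 for d. That fits screws starting at 0 to 0.3 rad and stopping at 2.3. These readings are only good to a few degrees, and for a they are about 4° short of the jaw angle at which the stop was felt.
- **Surroundings:** The antenna stands upright. The bottle, spool, jar and tape look unmoved in the last wrist picture. The cutters, meter and screwdriver were not in that view. Comparing the top pictures flagged the arm itself, the wings, and patches beside the arm near the far edge of the bench. I took those patches to be the arm or its shadow and did not check them further. Sampled wrist forces stayed below about 10 N.

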